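Roll down a wing skin on a floating cradle

TASK

With the cradle at its home stop, set the seam roller's wheel down on the wing's trailing line and roll it over the crown to the leading line without lifting, then, by rolling alone, brake the floating cradle before its far stop and let it stand with its red pointers within the yellow middle marks. Press at about 6 N (between 3 and 10 N) all the way, hold the wheel still on the crown there for at least five seconds, and finish while holding it pressed there. Touch wing and cradle only with the roller and leave the other things alone.

Things in the scene. Friction and masses are not known exactly. Their poses are not given: they have to be found in the camera images.
- base: Fixed slide base: black plate 440 x 130 mm, two steel rails along its own x, an aluminium end block at each end. Origin at the centre of its underside; x runs along the rails from the home end to the far, free end (roughly to the robot's left, within 0.25 rad), z up.
- middle_mark (a point): Centre of the base, x = 0, level with the yellow middle marks (10 mm above the underside), which are 60 mm long and lie on both long sides.
- carriage (a joint): Slide of the aluminium cradle along base +x, in m: 0 home stop (start), 0.20 far stop, 0.07 to 0.13 red pointers within the yellow marks. Cradle and wing centre are at base x = -0.100 + value, y = 0. The sliding mass is about 3.2 kg nominal (true value up to a quarter off), it runs nearly freely: friction 0.08 N, damping 0.8 N s/m, no spring.
- pad (a joint): Downward travel, in m, of the sprung pad that carries the wing on the cradle: 0 = unpressed (top stop), 0.034 = bottomed; damping 12 N s/m. Steady pressing force = 1.0 N + 300 N/m x value, so 6 N is about 0.0167. (A wrist force reading zeroed with the gripper empty also carries the roller's own weight, 2 N downward, so it shows about 2 N less push.)
- wing: Blue plastic wing panel, chord 172 mm along x, 130 mm wide along y, fixed on the pad, axes parallel to the base's. Origin on the crown (top, centre), 0.118 m above the base's underside when unpressed. Its top is a convex arc of radius 400 mm about y. A wheel pressing with F at axle offset x from the crown pushes the cradle by about -F x/0.42 along base x, with almost no drag.
- trailing_line (a point): Centre of the white line, 4 mm wide, across the wing at x = +0.048. Pressing on this side of the crown pushes the cradle towards the home stop.
- leading_line (a point): Centre of the white line across the wing at x = -0.048. Pressing on this side of the crown pushes the cradle towards the far stop: it runs out from under the wheel (unstable, time constant about 0.45 s at 6 N).
- roller: Seam roller, 0.20 kg, upright in its stand. Origin at the wheel's axle centre; z up along the handle, x along the axle. Free rubber wheel, radius 20, 42 mm wide; crossbar 86 (x) x 34 (y) mm at z = 28 to 40 mm; wooden handle 26 x 26 mm, z = 40 to 130 mm. To roll along the rails its x must be parallel to base y (either way round).
- stand: Fixed grey socket 86 (x) x 68 (y) mm, 62 mm high, open at the top, origin at the centre of its underside, axes as the roller's. The crossbar rests on its two end walls, wheel hanging inside: lift the roller straight up at least 60 mm. The roller's origin is 34 mm above this origin.
- partsbox: Bystander: red parts box with lid shut, 104 x 144 x 51 mm, origin under its centre.
- dish: Bystander: white ceramic dish, 90 mm wide, 25 mm high, origin under its centre.
- clamp: Bystander: aluminium clamp lying flat, about 65 x 130 x 16 mm, origin under its spine.
- tweezers: Bystander: steel tweezers lying flat, 100 mm long, 5 mm high, origin under the middle.
There are look-alikes about, which are no part of the job. Of the things that look like the roller, the middle-sized one is meant.

How it is judged:
By the outcome, as a careful person would: the job done as asked, in the order asked, and still so for the second after the job is handed in, while the arm keeps its last pose, push and grip.
It also fails if it takes over 67 s, if anything falls off the work surface, if the arm or the gripper's body presses on something with over 40 N, if the wrist force passes 120 N, or if a joint passes its speed limit or range.

ROBOT

A 6-joint arm with a two-finger parallel gripper is mounted at the origin on the work surface. World frame = base frame: x ahead of the robot, y to its left, z up, the work surface at z = 0. Lengths are in m, angles in rad, forces in N, time in s.
With the tool pointing down it reaches from about 0.3 to 0.775 m from the base axis. Payload 14.6 kg.
Tool frame: the origin (TCP) lies midway between the tips of the shut fingers; the grasp point (between the pads) lies 19 mm behind it (tcp_to_grasp is the distance from the TCP to the grasp point, in m); z points along the fingers, y is the line along which they close (so a half turn about z gives the same grasp; the last joint's range is limited). The gripper opens to 94 mm and grips with 3 to 60 N. Pads are 16 mm wide; open, the fingers measure 119 mm over their backs; the gripper's body (75 mm by 177 mm) begins 78 mm behind the grasp point.
Start: joints at [-1.356, 0.3, 1.521, -0, 1.321, -0.067], TCP at [0.153, -0.528, 0.205] pointing down, gripper open.
Joint ranges: [-3.03, 3.03], [-0.79, 2.21], [0.23, 2.52], [-1.04, 4.18], [0, 3.07], [-2.55, 2.55]. Speed limits (rad/s): [2.22, 2.22, 2.57, 3.14, 3.14, 3.14].

INTERFACE

Orientations are given as [roll, pitch, yaw] about the fixed x, y, z axes, in that order (R = Rz(yaw) Ry(pitch) Rx(roll)).
In Python, from station import * gives the robot as it stands.
- The arm moves only by the tool send_rows, never from a script. Its argument "motion" is a list of rows, each a list of 3 entries, a list of its own where there are three numbers: the shift along the tool's x, y, z in units of 0.03 m (1.0 is 0.03 m), then the turn, a rotation vector about the tool's x, y, z in units of 0.12 rad (1.0 is 0.12 rad), then the opening, from -1 (shut) to 1 (fully open). In form: [[[x, y, z], [rx, ry, rz], grip], ...]. A call has 1 to 12 rows; each row shifts and turns the commanded pose from where the row before left it, along the tool's axes as they then stand; what a row does not reach is not made up. A row lasts 1/10 s, in which the tool goes at most 50 mm and 8.59 degrees, less where a joint would pass 70% of its speed; a pose out of reach is approached as far as the arm can. A call with a number of a shift or a turn outside -1 to 1 is refused whole. A call with a gripper value outside its range is refused whole. The fingers move at their own pace and stop on an object; "squeeze" is the grip in N (left out, the last holds). Time passes only in rows, so rows that do not move let the fingers close. It gives the time, the measured TCP pose, the force, the opening and the grip force at its end, in the units of the state.
- get_obs(): the state, without advancing time (a new reading comes with each control period).
- camera(name): name is "side" or "top"; returns a dict with "pixels" (384x512x3 uint8, red, green, blue), "depth" (384x512 float32, m along the optical axis (not along the pixel's ray), 0 where there is no reading), "fx", "fy", "cx", "cy" (pixels), "rvec" (rotation vector, rad) and "tvec" (3), from world to camera coordinates, as OpenCV has them. Camera axes: x right, y down, z forward; pixel columns grow to the right and rows downward; lengths in m; the calibration is good to about 2 mm. A picture is of the moment at which its call begins.
- hand_in(): hands the job in; it is judged then, once.
The state is a dict: "time_s": time; "qpos": joint angles; "joint_vel": joint speeds; "tau": joint torques, N m; "ee_pos": TCP position; "eef_rot": TCP orientation; "force": force on the tool from outside, world axes, zero at the start; "moment": the same for the moment, N m; "grip_width": finger opening in m; "grip_force": force on a finger pad.
Only numpy, scipy, OpenCV 4.12 (cv2) and the standard library are available. Lean on these libraries where they do the work, as an engineer would, in place of code of your own. Each camera call takes 0.05 s, during which the arm holds its last target. There are 200 camera calls.

## Working session

There is one attempt and no reset: what is moved stays moved. The work goes in short steps, Python scripts to look and compute and a tool call to move; the robot and the scene stay as the last step left them, time stands still between calls to the robot, and variables do not carry over. Pictures are saved under pics/ and viewed, at most 10 in all, crops included, and the job is handed in when it is done.

Besides the shell and the picture viewer there is one more tool, called by a JSON object that holds its "method" and its "body", one argument or row to a line. send_rows: Moves the arm, as the interface text tells. Its arguments: {"type":"object","properties":{"motion":{"type":"array"},"squeeze":{"type":"number"}},"required":["motion"]}

```bash
mkdir -p pics; ls
python3 - <<'E'
from station import *
import cv2,numpy as np
o=get_obs();print({k:np.round(v,4) for k,v in o.items()})
for n in("side","top"):
    c=camera(n);np.savez(n+"0.npz",**c)
    print(n,c["fx"],c["fy"],c["cx"],c["cy"],c["rvec"],c["tvec"])
    cv2.imwrite(f"pics/{n}0.png",cv2.resize(c["pixels"][:,:,::-1],(800,600)))
E
```

```text
pics
{'time_s': np.float64(0.0), 'qpos': array([-1.3556,  0.3005,  1.5216,  0.    ,  1.3207, -0.0666]), 'joint_vel': array([ 0.0018,  0.0005,  0.001 ,  0.0006, -0.0003, -0.0015]), 'tau': array([ 2.40000e-03, -5.31810e+01, -3.52734e+01,  7.09000e-02,
        2.44000e-02, -1.00000e-04]), 'ee_pos': array([ 0.1529, -0.5281,  0.2049]), 'eef_rot': array([-3.1405e+00, -1.0000e-04,  2.8180e-01]), 'force': array([-0.5121,  0.0866, -1.0229]), 'moment': array([-0.0052, -0.0317, -0.0337]), 'grip_force': np.float64(0.0), 'grip_width': np.float64(0.0941)}
side 419.0773948814762 419.0773948814762 257.362105833496 193.28130098607565 [ 0.78563288 -2.38110402  1.31405182] [0.43188816 0.20840167 0.94816841]
top 479.8436318603165 479.8436318603165 258.4161678283354 194.2596968406828 [ 2.03073262 -2.18956061  0.23743432] [0.08708713 0.47692416 1.13136347]
```

View pics/top0.png

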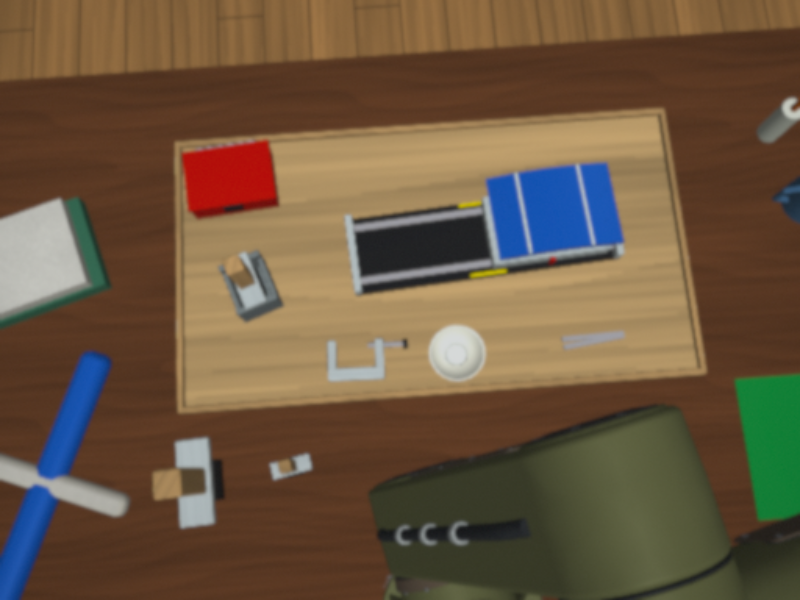

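View pics/side0.png

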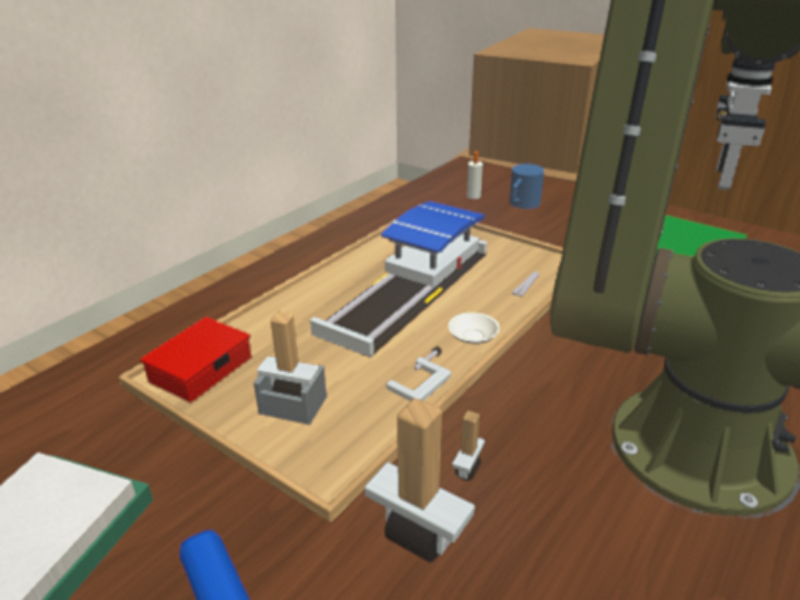

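The top view (800×600) shows the wing at about (555,212), its lines at x≈523 and x≈585, and the far block at (354,254). The yellow marks are at (470,205) and (488,273). The roller in its stand is at (245,283), the middle-sized of the three, since the look-alikes at (195,482) and (290,466) are off the tray. The side view agrees, with the stand at (290,385) and the wing at (432,226).

```bash
cat > h.py <<'E'
import numpy as np,cv2
def cloud(c):
    R=cv2.Rodrigues(np.asarray(c["rvec"]))[0];v,u=np.mgrid[:384,:512];d=c["depth"]
    p=np.stack([(u-c["cx"])/c["fx"]*d,(v-c["cy"])/c["fy"]*d,d],-1)-np.asarray(c["tvec"]).ravel()
    return p@R
def hsv(c): return cv2.cvtColor(np.ascontiguousarray(c["pixels"]),cv2.COLOR_RGB2HSV)
def rect(p): return cv2.minAreaRect((p[:,:2]*1000).astype(np.float32))
E
python3 - <<'E'
from h import *
for n in("side","top"):
    c=dict(np.load(n+"0.npz"));P=cloud(c);H=hsv(c);h,s,v=[H[...,i].astype(int) for i in range(3)]
    ok=c["depth"]>0; X,Y,Z=P[...,0],P[...,1],P[...,2]
    roi=ok&(X>.25)&(X<.85)&(Y>-.35)&(Y<.6)
    print(n,"board z",np.median(Z[roi&(h>10)&(h<25)&(s>60)&(v>120)]))
    w=roi&(h>100)&(h<130)&(s>120)&(Z>.09)&(Z<.14); p=P[w]
    print(" wing",w.sum(),rect(p),"z",np.percentile(p[:,2],[2,50,98]))
    # white lines: bright, low-sat points at wing height
    L=roi&(Z>.1)&(Z<.13)&(s<110)&(v>130)
    nl,lab,st,ce=cv2.connectedComponentsWithStats(L.astype(np.uint8))
    for i in range(1,nl):
        if st[i,4]>15: q=P[lab==i]; print("  white",st[i,4],np.round(q.mean(0),4),rect(q))
    yl=roi&(h>22)&(h<35)&(s>180)&(Z<.03)
    nl,lab,st,ce=cv2.connectedComponentsWithStats(yl.astype(np.uint8))
    for i in range(1,nl):
        if st[i,4]>15: q=P[lab==i]; print("  yellow",st[i,4],np.round(q.mean(0),4),rect(q))
    r=roi&((h<6)|(h>174))&(s>150)&(Y<.2); nl,lab,st,ce=cv2.connectedComponentsWithStats(r.astype(np.uint8))
    for i in range(1,nl):
        if st[i,4]>3: q=P[lab==i]; print("  red",st[i,4],np.round(q.mean(0),4))
    # stand region
    S=roi&(Y>.2)&(Z>.03)&(X<.66)&(Y<.5)
    for a,b in((.05,.066),(.066,.08),(.155,.18)):
        q=P[S&(Z>a)&(Z<b)]
        if len(q)>5: print("  stand layer",a,b,len(q),np.round(q.mean(0),4),rect(q))
    t=S&(h>8)&(h<22)&(s>80)&(Z>.085);q=P[t]
    if len(q): print("  handle",len(q),np.round(q.mean(0),4),rect(q),q[:,2].min(),q[:,2].max(), np.median(q[q[:,2]>q[:,2].max()-.01],0))
E
```

```text
side board z 0.0102357071070421
 wing 1022 ((595.887451171875, -185.55035400390625), (131.47471618652344, 194.10179138183594), 4.677489757537842) z [0.11542733 0.12432802 0.12936483]
  white 109 [ 0.5744 -0.1398  0.1216] ((578.572998046875, -163.99960327148438), (104.48528289794922, 138.39112854003906), 74.35009765625)
  yellow 28 [ 0.5306 -0.0888  0.0217] ((531.0689086914062, -90.7333984375), (9.638190269470215, 61.508750915527344), 3.6343564987182617)
  stand layer 0.05 0.066 471 [0.523  0.3165 0.0566] ((455.3682861328125, 323.43182373046875), (147.316162109375, 409.1335144042969), 89.8432388305664)
  stand layer 0.066 0.08 269 [0.4526 0.3272 0.0735] ((415.87554931640625, 327.5849609375), (155.80311584472656, 330.0110778808594), 89.42266845703125)
  stand layer 0.155 0.18 181 [0.5201 0.3009 0.1679] ((395.22540283203125, 335.0616455078125), (33.85774230957031, 312.74285888671875), 73.58517456054688)
  handle 538 [0.5108 0.2999 0.1381] ((397.9437561035156, 315.91851806640625), (295.6962585449219, 159.45433044433594), 0.06052616611123085) 0.08636335498353885 0.21404512968458908 [0.251
[... 773 characters left out ...]
d 14 [ 0.5347 -0.1905  0.0509]
  stand layer 0.05 0.066 292 [0.5386 0.2934 0.0565] ((456.1072082519531, 307.563720703125), (417.6168212890625, 126.52191162109375), 4.133421421051025)
  stand layer 0.066 0.08 170 [0.4861 0.2954 0.0729] ((413.3979797363281, 320.5036315917969), (331.6085205078125, 156.0731658935547), 3.0418431758880615)
  stand layer 0.155 0.18 163 [0.5238 0.2925 0.1726] ((396.373291015625, 317.13507080078125), (31.321542739868164, 302.9751892089844), 79.40301513671875)
  handle 264 [0.4935 0.292  0.1585] ((397.4365234375, 313.00787353515625), (294.60198974609375, 157.87110900878906), 0.10512999445199966) 0.08866661934493882 0.2162867535042657 [0.25079066 0.3765785  0.21389205]
```

Run:
```python
from h import *
for n in("side","top"):
    c=dict(np.load(n+"0.npz"));P=cloud(c);H=hsv(c);h,s,v=[H[...,i].astype(int) for i in range(3)]
    X,Y,Z=P[...,0],P[...,1],P[...,2]
    S=(c["depth"]>0)&(X>.43)&(X<.62)&(Y>.2)&(Y<.4)
    wood=(h>5)&(h<25)&(s>70)
    for nm,m in(("wood z>.1",S&wood&(Z>.1)),("top",S&wood&(Z>.168)),("bar top",S&~wood&(Z>.078)&(Z<.09)&(v>120)),("stand rim",S&~wood&(Z>.064)&(Z<.0755)),("stand all",S&~wood&(Z>.02)&(Z<.077))):
        q=P[m]
        if len(q)>4:
            r=rect(q);print(n,nm,len(q),np.round(q.mean(0),4),np.round(q.min(0),3),np.round(q.max(0),3),np.round(r[0],1),np.round(r[1],1),round(r[2],1))
    B=(c["depth"]>0)&(X>.45)&(X<.75)&(Y>-.35)&(Y<.0)&(Z>.1)&(Z<.14)
    w=B&(s<130)&(v>120)&(Z>.105); w=w|False
    k=cv2.dilate((B&(h>100)&(h<130)&(s>140)).astype(np.uint8),np.ones((3,3)))>0
    q=P[w&k]
    for lo,hi in((-.17,-.11),(-.27,-.21)):
        m=(q[:,1]>lo)&(q[:,1]<hi)&(q[:,2]>.112); g=q[m]
        if len(g)<10: continue
        a=np.polyfit(g[:,0],g[:,1],1)
        for _ in range(5):
            rs=g[:,1]-np.polyval(a,g[:,0]);g2=g[abs(rs)<.006];a=np.polyfit(g2[:,0],g2[:,1],1)
        print(n,"line",len(g2),"slope",a[0],"y at x=.596",np.polyval(a,.596),"z",np.median(g2[:,2]),g2[:,0].min(),g2[:,0].max())
    b=P[B&(h>100)&(h<130)&(s>120)]
    yb=b[:,1]-.07*(b[:,0]-.596)
    A=np.polyfit(yb,b[:,2],2);print(n,"crown y,z",-A[1]/2/A[0],np.polyval(A,-A[1]/2/A[0]),"rad",-.5/A[0])
```

```text
side wood z>.1 466 [0.5247 0.3003 0.1431] [0.514 0.279 0.1  ] [0.546 0.312 0.176] [530.  295.7] [27.6 27.7] 20.3
side top 101 [0.5281 0.297  0.173 ] [0.515 0.281 0.168] [0.546 0.311 0.176] [530.  295.7] [26.6 27.1] 23.7
side bar top 319 [0.5247 0.2986 0.0836] [0.484 0.265 0.078] [0.574 0.326 0.09 ] [530.3 295.7] [86.7 37.7] 19.9
side stand rim 158 [0.5162 0.3038 0.0704] [0.478 0.249 0.064] [0.58  0.34  0.075] [529.3 295.4] [86.4 68.3] 20.1
side stand all 1026 [0.5155 0.3101 0.0494] [0.478 0.249 0.02 ] [0.58  0.341 0.077] [528.7 296.2] [87.  70.1] 20.1
side line 65 slope 0.051004483874990916 y at x=.596 -0.13666586046402934 z 0.1252302811575606 0.5280632036136766 0.6507488724353199
side line 43 slope 0.03615253334243028 y at x=.596 -0.2361787799051414 z 0.12440260337684016 0.5352912031467956 0.6650945680185991
side crown y,z -0.18360859271789756 0.1276605691949336 rad 0.3968897318568855
top wood z>.1 239 [0.5257 0.2899 0.1584] [0.515 0.277 0.102] [0.545 0.307 0.182] [530.5 292.6] [26.6 26.2] 19.3
top top 135 [0.5298 0.2922 0.1747] [0.515 0.278 0.168] [0.545 0.307 0.182] [530.7 292.8] [26.  26.1] 19.5
top bar top 257 [0.5173 0.2847 0.085 ] [0.486 0.262 0.079] [0.577 0.307 0.09 ] [530.7 292.7] [87.  33.9] 19.8
top stand rim 131 [0.5213 0.2865 0.0714] [0.479 0.247 0.064] [0.582 0.336 0.075] [530.5 292.5] [86.9 67.6] 20.1
top stand all 551 [0.522  0.2858 0.0547] [0.479 0.247 0.021] [0.582 0.336 0.077] [530.3 292.3] [87.8 68.2] 19.7
top line 108 slope 0.07395487116106653 y at x=.596 -0.13763635109149353 z 0.12635100271761707 0.5287040413984562 0.6578501178218346
top line 106 slope 0.06379625136616575 y at x=.596 -0.23406996106511468 z 0.1262892334511485 0.5348686232894788 0.6654956015615888
top crown y,z -0.1855011779919889 0.12934329591547888 rad 0.39584045226876713
```

{"method": "send_rows", "body": {
  "motion": [
    [[0.82,-0.95,0],[0,0,0],1],
    [[0.82,-0.95,0],[0,0,0],1],
    [[0.82,-0.95,0],[0,0,0],1],
    [[0.82,-0.95,0],[0,0,0],1],
    [[0.82,-0.95,0],[0,0,0],1],
    [[0.82,-0.95,0],[0,0,0],1],
    [[0.82,-0.95,0],[0,0,0],1],
    [[0.82,-0.95,0],[0,0,0],1],
    [[0.82,-0.95,0],[0,0,0],1],
    [[0.82,-0.95,0],[0,0,0],1],
    [[0.82,-0.95,0],[0,0,0],1],
    [[0.82,-0.95,0],[0,0,0],1]
  ]
}}

```text
time_s: 1.3
ee_pos: [0.3416, -0.1162, 0.2055]
eef_rot: [3.141, -0.0, 0.282]
force: [0.5, -0.6, -0.4]
grip_width: 0.0942
grip_force: 0.0
```

{"method": "send_rows", "body": {
  "motion": [
    [[0.82,-0.95,0],[0,0,0],1],
    [[0.82,-0.95,0],[0,0,0],1],
    [[0.82,-0.95,0],[0,0,0],1],
    [[0.82,-0.95,0],[0,0,0],1],
    [[0.82,-0.95,0],[0,0,0],1],
    [[0.82,-0.95,0],[0,0,0],1],
    [[0.82,-0.95,0],[0,0,0],1],
    [[0.82,-0.95,0],[0,0,0],1],
    [[0.82,-0.95,0],[0,0,0],1],
    [[0.82,-0.95,0],[0,0,0],1],
    [[0.82,-0.95,0],[0,0,0],1],
    [[0,0,0],[0,0,-0.56],1]
  ]
}}

```text
time_s: 2.5
ee_pos: [0.5146, 0.2617, 0.2042]
eef_rot: [-3.141, 0.001, 0.352]
force: [-0.7, -1.2, -0.8]
grip_width: 0.0937
grip_force: 0.0
```

{"method": "send_rows", "body": {
  "motion": [
    [[0.87,-0.85,0],[0,0,0],1],
    [[0,0,0],[0,0,0],1],
    [[0,0,0],[0,0,0],1]
  ]
}}

```text
time_s: 2.8
ee_pos: [0.5297, 0.2917, 0.2047]
eef_rot: [3.141, 0.001, 0.35]
force: [0.2, -0.6, 0.8]
grip_width: 0.0939
grip_force: 0.0
```

{"method": "send_rows", "body": {
  "motion": [
    [[0.05,-0.08,0.8],[0,0,0],1],
    [[0,0,0.8],[0,0,0],1],
    [[0,0,0.8],[0,0,0],1],
    [[0,0,0.8],[0,0,0],1],
    [[0,0,0],[0,0,0],1],
    [[0,0,0],[0,0,0],-1],
    [[0,0,0],[0,0,0],-1],
    [[0,0,0],[0,0,0],-1],
    [[0,0,0],[0,0,0],-1],
    [[0,0,0],[0,0,0],-1],
    [[0,0,0],[0,0,0],-1]
  ],
  "squeeze": 45
}}

```text
time_s: 3.9
ee_pos: [0.5306, 0.2944, 0.1097]
eef_rot: [-3.142, -0.0, 0.349]
force: [0.7, 0.4, -0.1]
grip_width: 0.049
grip_force: 0.0
```

{"method": "send_rows", "body": {
  "motion": [
    [[0,0,0],[0,0,0],-1],
    [[0,0,0],[0,0,0],-1],
    [[0,0,0],[0,0,0],-1],
    [[0,0,0],[0,0,0],-1],
    [[0,0,0],[0,0,0],-1],
    [[0,0,0],[0,0,0],-1]
  ]
}}

```text
time_s: 4.5
ee_pos: [0.5305, 0.2943, 0.1094]
eef_rot: [3.142, 0.0, 0.349]
force: [-0.0, -0.1, -0.7]
grip_width: 0.0261
grip_force: 45.0
```

{"method": "send_rows", "body": {
  "motion": [
    [[0,0,-0.7],[0,0,0],-1],
    [[0,0,-1],[0,0,0],-1],
    [[0,0,-1],[0,0,0],-1],
    [[0,0,-1],[0,0,0.5],-1],
    [[0,0,-1],[0,0,0.6],-1],
    [[0,0,0],[0,0,0.6],-1],
    [[0,0,0],[0,0,0.6],-1]
  ]
}}

```text
time_s: 5.2
ee_pos: [0.5306, 0.2944, 0.2512]
eef_rot: [-3.141, -0.001, 0.07]
force: [-0.1, 0.5, -2.6]
grip_width: 0.0257
grip_force: 45.0
```

{"method": "send_rows", "body": {
  "motion": [
    [[0.07,0.6,0],[0,0,0],-1],
    [[0.07,0.97,0],[0,0,0],-1],
    [[0.07,0.97,0],[0,0,0],-1],
    [[0.07,0.97,0],[0,0,0],-1],
    [[0.07,0.97,0],[0,0,0],-1],
    [[0.07,0.97,0],[0,0,0],-1],
    [[0.07,0.97,0],[0,0,0],-1],
    [[0.07,0.97,0],[0,0,0],-1],
    [[0.07,0.97,0],[0,0,0],-1],
    [[0.07,0.97,0],[0,0,0],-1],
    [[0.07,0.97,0],[0,0,0],-1],
    [[0.07,0.97,0],[0,0,0],-1]
  ]
}}

```text
time_s: 6.4
ee_pos: [0.5799, -0.0431, 0.2502]
eef_rot: [-3.142, 0.001, 0.074]
force: [0.2, 0.1, -2.2]
grip_width: 0.0259
grip_force: 45.0
```

{"method": "send_rows", "body": {
  "motion": [
    [[0.07,0.97,0],[0,0,0],-1],
    [[0.07,0.97,0],[0,0,0],-1],
    [[0.07,0.97,0],[0,0,0],-1],
    [[0,0,0],[0,0,0],-1],
    [[0,0,0],[0,0,0],-1]
  ]
}}

```text
time_s: 6.9
ee_pos: [0.5925, -0.1285, 0.25]
eef_rot: [-3.141, 0.001, 0.073]
force: [0.4, 0.7, -2.4]
grip_width: 0.0258
grip_force: 45.0
```

Run:
```python
from station import *
from h import *
o=get_obs();print({k:np.round(o[k],4) for k in("time_s","qpos","ee_pos","eef_rot","force","grip_force")})
im=[]
for n in("side","top"):
    c=camera(n);np.savez(n+"1.npz",**c)
    im.append(c["pixels"][:,:,::-1][80:300,120:440] if n=="top" else c["pixels"][:,:,::-1][80:300,150:470])
cv2.imwrite("pics/one.png",cv2.resize(np.vstack(im),None,fx=1.35,fy=1.35))
o=get_obs();print(np.round(o["force"],3))
```

```text
{'time_s': np.float64(6.9), 'qpos': array([-2.7400e-01,  4.0040e-01,  1.2835e+00,  1.0000e-04,  1.4584e+00,
        1.2240e+00]), 'ee_pos': array([ 0.5925, -0.1285,  0.25  ]), 'eef_rot': array([-3.1412e+00,  8.0000e-04,  7.2800e-02]), 'force': array([ 0.3807,  0.6916, -2.3925]), 'grip_force': np.float64(44.9964)}
[-0.003  0.189 -0.818]
```

View pics/one.png

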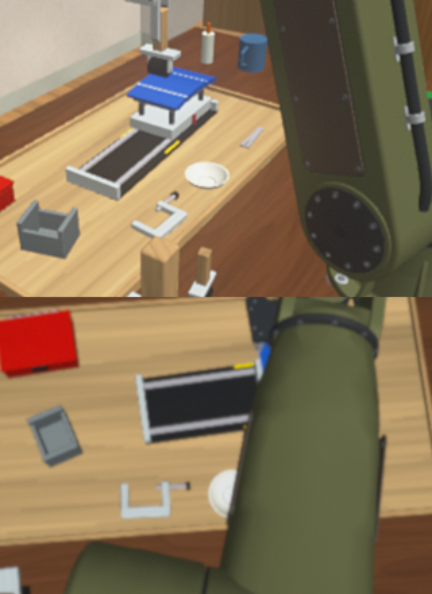

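The side view (upper crop) shows the roller held upright above the trailing line at crop (160,62), with its red pointer at about (193,118). The top camera (lower crop) has the wing hidden by the arm, so I'll track the cradle in the side view.

```bash
cat >> h.py <<'E'
YAW=0.072; BX=np.array([-np.sin(YAW),np.cos(YAW)]); BY=np.array([-np.cos(YAW),-np.sin(YAW)])
C0=np.array([.596,-.186])   # crown at home
def tobase(p): d=p[...,:2]-C0; return np.stack([d@BX,d@BY,p[...,2]],-1)  # x rel. to home crown
def rays(c,z):  # all pixels onto plane z
    R=cv2.Rodrigues(np.asarray(c["rvec"]))[0]; v,u=np.mgrid[:384,:512]
    d=np.stack([(u-c["cx"])/c["fx"],(v-c["cy"])/c["fy"],np.ones(u.shape)],-1)@R
    o=-R.T@np.asarray(c["tvec"]).ravel(); return o+d*((z-o[2])/d[...,2])[...,None]
def red(c):  # red pointer (near side): mean over saturation-weighted mask, cast on plane y=const of base
    H=hsv(c);B=tobase(cloud(c)); m=((H[...,0]<8)|(H[...,0]>172))&(H[...,1]>120)&(abs(B[...,0]-.1)<.2)&(abs(B[...,1]-.06)<.05)&(B[...,2]<.1)&(c["depth"]>0)
    if m.sum()<2: return np.nan,0
    wt=H[...,1].astype(float)*m; v,u=np.mgrid[:384,:512]; u0=(u*wt).sum()/wt.sum(); v0=(v*wt).sum()/wt.sum()
    R=cv2.Rodrigues(np.asarray(c["rvec"]))[0]; d=np.array([(u0-c["cx"])/c["fx"],(v0-c["cy"])/c["fy"],1])@R; o=-R.T@np.asarray(c["tvec"]).ravel()
    ob=tobase(o);db=tobase(o+d)-ob; t=(.062-ob[1])/db[1]; return (ob+t*db)[0],int(m.sum())
def edge(c,z=.119):  # trailing edge of wing: x of blue boundary per y bin, on plane z
    H=hsv(c);B=tobase(rays(c,z)); D=tobase(cloud(c))
    m=(abs(H[...,0].astype(int)-115)<15)&(H[...,1]>110)&(abs(B[...,1])<.07)&(B[...,0]>-.1)&(B[...,0]<.35)&(D[...,2]>.08)&(D[...,2]<.14)
    x,y=B[m][:,0],B[m][:,1]; e=[x[(y>a)&(y<a+.01)].max() for a in np.arange(-.05,.05,.01) if ((y>a)&(y<a+.01)).any()]
    return np.median(e)-.086,np.std(e)
E
python3 - <<'E'
from h import *
for k in "01":
    c=dict(np.load(f"side{k}.npz"));print(k,"red",red(c),"edge",edge(c,.119))
B=tobase(cloud(c));H=hsv(c);h,s,v=[H[...,i].astype(int) for i in range(3)]
r=(c["depth"]>0)&(abs(B[...,1])<.06)&(abs(B[...,0]-.05)<.06)
for nm,m in(("wheel",r&(B[...,2]>.155)&(B[...,2]<.208)&(v<70)),("bar",r&(B[...,2]>.213)&(B[...,2]<.225)&(s<60)&(v>100)),("handle",r&(B[...,2]>.228)&(B[...,2]<.25)&(h>5)&(h<25)&(s>70))):
    q=B[m];print(nm,len(q),np.round(q.min(0),4),np.round(q.max(0),4),np.round(np.median(q,0),4),np.round(np.percentile(q,[10,90],axis=0),4))
E
```

```text
0 red (np.float64(0.007009128907596862), 12) edge (np.float64(0.0166833014192337), np.float64(0.0007924260548065476))
1 red (np.float64(0.0070276099164268135), 12) edge (np.float64(0.0166833014192337), np.float64(0.0007924260548065476))
wheel 138 [ 0.0602 -0.0195  0.1736] [0.0809 0.0214 0.2042] [0.0748 0.0029 0.1927] [[ 0.0658 -0.0144  0.1797]
 [ 0.0785  0.0185  0.2019]]
bar 159 [ 0.043  -0.0451  0.2131] [0.0797 0.0424 0.225 ] [0.0729 0.0108 0.2221] [[ 0.051  -0.0345  0.2156]
 [ 0.077   0.0401  0.2246]]
handle 58 [ 0.0499 -0.0121  0.2298] [0.0738 0.0134 0.2496] [0.069  0.0089 0.2395] [[ 0.0556 -0.0062  0.2325]
 [ 0.0721  0.0119  0.2469]]
```

{"method": "send_rows", "body": {
  "motion": [
    [[0,0.35,0.4],[0,0,0],-1],
    [[0,0,0.4],[0,0,0],-1],
    [[0,0,0.3],[0,0,0],-1],
    [[0,0,0.2],[0,0,0],-1],
    [[0,0,0.2],[0,0,0],-1],
    [[0,0,0.15],[0,0,0],-1],
    [[0,0,0.15],[0,0,0],-1],
    [[0,0,0],[0,0,0],-1],
    [[0,0,0],[0,0,0],-1],
    [[0,0,0],[0,0,0],-1]
  ]
}}

```text
time_s: 8.0
ee_pos: [0.5938, -0.1381, 0.1968]
eef_rot: [3.141, -0.0, 0.073]
force: [-2.8, 0.0, 3.1]
grip_width: 0.0259
grip_force: 45.0
```

Run:
```python
from station import *
from h import *
F=[];E=[]
for i in range(12):
    c=camera("side");o=get_obs();F.append(o["force"]);E.append(o["ee_pos"])
np.savez("side2.npz",**c)
F=np.array(F);print("t",o["time_s"],"F",F.mean(0),F.std(0),"ee",np.mean(E,0),np.std(E,0),"rot",o["eef_rot"])
print("x base",tobase(np.mean(E,0)),"red",red(c),"edge",edge(c))
B=tobase(cloud(c));H=hsv(c);h,s,v=[H[...,i].astype(int) for i in range(3)]
q=B[(h>100)&(h<130)&(s>120)&(abs(B[...,1])<.06)&(abs(B[...,0])<.1)&(B[...,2]>.08)]
A=np.polyfit(q[:,0],q[:,2],2);print("crown",-A[1]/2/A[0],np.polyval(A,-A[1]/2/A[0]))
cv2.imwrite("pics/two.png",cv2.resize(c["pixels"][:,:,::-1][90:210,210:330],(600,600),interpolation=cv2.INTER_CUBIC))
```

```text
t 8.6 F [-3.16442651  0.35327007  3.38874906] [0.3794651  0.40594971 0.5250834 ] ee [ 0.59376737 -0.13812455  0.19656893] [1.09351605e-05 1.57417084e-05 1.08160438e-04] rot [ 3.14155819e+00 -4.78660606e-05  7.30000149e-02]
x base [ 0.04791202 -0.0012172   0.19656893] red (np.float64(0.007024611456276197), 12) edge (np.float64(0.03910386377335315), np.float64(0.0015342522255837457))
crown 0.0029035712447868724 0.1137805771459031
```

View pics/two.png

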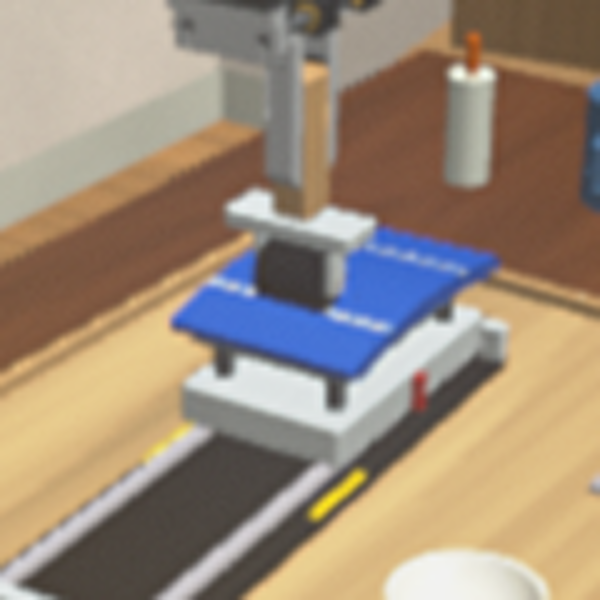

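The wheel sits on the trailing line (crop line from (215,285) to (390,323), wheel base at (300,300)) and the red pointer is at (419,390), still home. I'll relieve the sideways force and press slightly deeper while I model the roll.

{"method": "send_rows", "body": {
  "motion": [
    [[-0.02,0,0.04],[0,0,0],-1],
    [[0,0,0],[0,0,0],-1],
    [[0,0,0],[0,0,0],-1]
  ]
}}

```text
time_s: 8.9
ee_pos: [0.5935, -0.1381, 0.1954]
eef_rot: [3.141, -0.001, 0.073]
force: [1.6, 1.5, 4.0]
grip_width: 0.0259
grip_force: 45.0
```

```bash
cat > sim.py <<'E'
import numpy as np
def sim(segs,m=3.2,F=5.8,b=0.0,w0=.048,c=0.,v=0.,dt=.002,fr=.08,dm=.8):
    """segs: (duration, wheel shift mm along +base x). returns rows t,w,c,v at seg ends, min rel offset"""
    w=w0;t=0;out=[];rel=1
    for T,d in segs:
        n=round(T/dt)
        for i in range(n):
            w+=d*1e-3/n
            f=-F*(w+b-c)/.42-dm*v
            if abs(v)<1e-5 and abs(f)<=fr: v=0
            else:
                s=np.sign(v) if abs(v)>1e-5 else np.sign(f)
                v2=v+(f-s*fr)/m*dt
                v=0 if v*v2<0 else v2
            c+=v*dt
            if c<=0: c=0;v=max(v,0)
            rel=min(rel,w+b-c)
        t+=T;out.append((t,w,c,v))
    return np.array(out),rel
E
python3 - <<'E'
from station import *
from h import *
from sim import sim
F=[]
for i in range(6):
    c=camera("side");o=get_obs();F.append(o["force"])
print("t",o["time_s"],np.mean(F,0),o["ee_pos"],tobase(o["ee_pos"]),red(c))
P={"A":[-24,-24,-24,-24,0,24,24,10,3,3],"B":[-24,-24,-24,-23,24,24,15,3,3,3],"C":[-20,-28,-28,-20,0,25,25,15,4,4]}
for k,p in P.items():
    for m,Fz,b in((3.2,5.8,0),(2.5,5.8,0),(4,5.8,0),(3.2,5.8,.002),(3.2,5.8,-.002)):
        o,r=sim([(.1,d) for d in p],m,Fz,b);print(k,m,b,"rel min",round(r*1e3,1),"c,v,w",np.round(o[-1,[2,3,1]]*1e3,1))
E
```

```text
t 9.2 [1.66975004 0.46474055 3.4106016 ] [ 0.59339803 -0.13810939  0.19539358] [ 0.04795371 -0.00084991  0.19539358] (np.float64(0.007019972592355206), 12)
A 3.2 0 rel min -51.5 c,v,w [29.7 57.  16. ]
A 2.5 0 rel min -52.5 c,v,w [39.8 83.7 16. ]
A 4 0 rel min -50.8 c,v,w [23.  40.9 16. ]
A 3.2 0.002 rel min -49.2 c,v,w [26.7 48.  16. ]
A 3.2 -0.002 rel min -53.9 c,v,w [32.8 66.2 16. ]
B 3.2 0 rel min -48.0 c,v,w [15.3  9.6 25. ]
B 2.5 0 rel min -48.2 c,v,w [20.9 19.8 25. ]
B 4 0 rel min -47.8 c,v,w [11.6  4.5 25. ]
B 3.2 0.002 rel min -45.8 c,v,w [12.3  0.6 25. ]
B 3.2 -0.002 rel min -50.1 c,v,w [18.3 18.8 25. ]
C 3.2 0 rel min -51.9 c,v,w [29.7 50.2 25. ]
C 2.5 0 rel min -52.9 c,v,w [39.9 75.5 25. ]
C 4 0 rel min -51.1 c,v,w [22.9 35.3 25. ]
C 3.2 0.002 rel min -49.5 c,v,w [26.7 41.1 25. ]
C 3.2 -0.002 rel min -54.2 c,v,w [32.8 59.5 25. ]
```

{"method": "send_rows", "body": {
  "motion": [
    [[0.007,0.8,-0.069],[0,0,0],-1],
    [[0,0.8,-0.023],[0,0,0],-1],
    [[0,0.8,0.023],[0,0,0],-1],
    [[0,0.87,0.083],[0,0,0],-1],
    [[0,-0.83,-0.066],[0,0,0],-1],
    [[0,-0.9,-0.038],[0,0,0],-1],
    [[0,-0.6,0],[0,0,0],-1]
  ]
}}

```text
time_s: 9.9
ee_pos: [0.5949, -0.1652, 0.1979]
eef_rot: [-3.141, 0.001, 0.073]
force: [-1.6, -0.9, 3.3]
grip_width: 0.0258
grip_force: 45.0
```

```bash
cat > look.py <<'E'
from station import *
from h import *
import sys
n=int(sys.argv[1]) if len(sys.argv)>1 else 1
F=[];C=[]
o=get_obs();F.append(o["force"]);print("t",round(float(o["time_s"]),2),"wheel",np.round(tobase(o["ee_pos"])*1e3,1),"yaw",round(float(o["eef_rot"][2]),3))
for i in range(n):
    c=camera("side");C.append(round((red(c)[0]-.00702)*1e3,2));o=get_obs();F.append(o["force"])
e=edge(c)
print("t",round(float(o["time_s"]),2),"c mm",C,"edge",round((e[0]-.0391)*1e3,1),"F",np.round(np.mean(F,0),2),"wheel",np.round(tobase(o["ee_pos"])*1e3,1))
np.savez("last.npz",**c)
E
python3 look.py 2
```

```text
t 9.9 wheel [ 20.8  -0.4 197.9] yaw 0.073
t 10.0 c mm [np.float64(10.62), np.float64(13.5)] edge 15.1 F [-2.53  0.72  3.83] wheel [ 21.8  -0.7 198. ]
```

```bash
cat > plan.py <<'E'
from sim import sim
import numpy as np
from scipy.optimize import least_squares
# history: (T, shift mm) and observations (t after start, c mm)
def fit(segs,obs,w0=.04795,F=5.7):
    tt=np.cumsum([s[0] for s in segs])
    def res(p):
        o,_=sim(segs,p[0],F,p[1]*1e-3,w0); ci=np.interp([x[0] for x in obs],np.r_[0,o[:,0]],np.r_[0,o[:,2]])
        return np.r_[(ci*1e3-[x[1] for x in obs])/0.7,(p[0]-3.2)/.5,p[1]/1.5]
    r=least_squares(res,[3.2,0.],diff_step=.02); J=np.linalg.inv(r.jac.T@r.jac)
    o,_=sim(segs,r.x[0],F,r.x[1]*1e-3,w0)
    return r.x,J,o[-1],r.fun
def ahead(segs,new,p,J,w0=.04795,F=5.7):
    rng=np.random.default_rng(0); P=[p]+list(rng.multivariate_normal(p,J,6))
    for q in P:
        o,_=sim(segs+new,q[0],F,q[1]*1e-3,w0); o=o[-len(new):]
        print("m%.2f b%.1f"%tuple(q)," ".join("%.0f/%.0f/%+.0f"%(x[2]*1e3,x[3]*1e3,x[1]*1e3+q[1]-x[2]*1e3) for x in o))
E
cat > hist.py <<'E'
H=[(.1,d) for d in(-24,-24,-24,-26,25,27,18)]+[(.1,0)]
O=[(.7,10.6),(.75,13.5)]
E
python3 - <<'E'
from plan import *; from hist import *
p,J,s,f=fit(H,O);print(p,np.sqrt(np.diag(J)),s,f)
for n in([2,4,5,5,5,5],[-10,2,5,5,5,5],[-15,5,12,10,6,4]):
    print(n);ahead(H,[(.1,d) for d in n],p,J)
E
```

```text
[ 2.87183881 -0.58088552] [0.22449237 1.37138863] [0.8        0.01995    0.01432318 0.02742453] [ 0.94892156 -1.00897966 -0.65632239 -0.38725701]
[2, 4, 5, 5, 5, 5]
m2.87 b-0.6 17/22/+5 19/16/+7 20/8/+11 20/-0/+15 20/-6/+20 19/-14/+26
m2.83 b-0.4 17/22/+5 19/15/+7 20/8/+11 20/-0/+15 20/-6/+21 19/-14/+27
m2.76 b0.3 16/20/+6 18/13/+8 19/5/+12 19/-3/+17 18/-9/+23 17/-19/+29
m3.02 b-1.3 17/23/+4 19/17/+6 20/11/+10 21/3/+14 21/-4/+19 20/-10/+25
m2.72 b1.2 16/16/+8 17/8/+10 17/-0/+15 17/-6/+20 16/-15/+26 14/-26/+33
m2.87 b-1.6 18/26/+2 20/21/+4 22/15/+7 23/7/+11 23/-1/+16 23/-7/+21
m3.00 b-1.4 17/23/+4 19/18/+5 21/12/+9 21/4/+13 21/-3/+18 21/-9/+24
[-10, 2, 5, 5, 5, 5]
m2.87 b-0.6 17/25/-8 19/25/-8 22/24/-5 24/23/-3 26/20/+0 28/16/+3
m2.83 b-0.4 17/24/-7 19/25/-8 22/24/-5 24/23/-3 26/20/+0 28/15/+4
m2.76 b0.3 17/23/-6 19/22/-7 21/21/-4 23/19/-1 25/15/+3 26/9/+6
m3.02 b-1.3 17/25/-8 19/26/-9 22/26/-6 24/25/-4 27/23/-1 29/19/+2
m2.72 b1.2 16/19/-4 18/18/-4 19/16/-1 21/12/+3 22/6/+7 22/-0/+11
m2.87 b-1.6 18/29/-10 21/30/-11 24/31/-9 27/31/-7 30/30/-5 33/28/-3
m3.00 b-1.4 17/26/-9 20/27/-9 22/27/-7 25/26/-5 28/24/-2 30/21/+1
[-15, 5, 12, 10, 6, 4]
m2.87 b-0.6 17/26/-13 20/28/-10 22/27/-1 25/22/+7 27/14/+11 28/5/+14
m2.83 b-0.4 17/26/-12 20/27/-10 22/26/-1 25/21/+7 27/14/+11 27/5/+14
m2.76 b0.3 17/24/-11 19/25/-9 22/23/+1 24/18/+9 25/9/+13 25/-1/+17
m3.02 b-1.3 17/27/-13 20/29/-11 22/28/-2 25/24/+6 27/17/+10 28/9/+12
m2.72 b1.2 16/20/-10 18/21/-7 20/18/+3 21/11/+12 22/0/+17 21/-6/+22
m2.87 b-1.6 18/30/-15 21/33/-13 25/33/-4 28/30/+3 30/24/+6 32/17/+8
m3.00 b-1.4 17/27/-14 20/29/-11 23/29/-2 26/25/+5 28/19/+9 29/11/+11
```

{"method": "send_rows", "body": {
  "motion": [
    [[0,0.3,0],[0,0,0],-1],
    [[0,-0.07,0],[0,0,0],-1],
    [[0,-0.17,0],[0,0,0],-1],
    [[0,-0.17,0],[0,0,0],-1]
  ]
}}

```text
time_s: 10.4
ee_pos: [0.5951, -0.163, 0.1978]
eef_rot: [-3.142, 0.0, 0.072]
force: [-0.2, -0.5, 3.1]
grip_width: 0.0255
grip_force: 45.0
```

```bash
python3 look.py 2
cat > plan2.py <<'E'
import sys,json
from plan import *; from hist import *
p,J,s,f=fit(H,O);print(p,np.sqrt(np.diag(J)),np.round(s,4),np.round(f,1))
for a in sys.argv[1:]:
    n=json.loads(a);print(n);ahead(H,[(.1,d) for d in n],p,J)
E
```

```text
t 10.4 wheel [ 23.   -0.8 197.8] yaw 0.072
t 10.5 c mm [np.float64(26.82), np.float64(30.07)] edge 31.3 F [-1.6  -0.08  3.68] wheel [ 23.7  -0.8 197.9]
```

```bash
cat > hist.py <<'E'
H=[(.1,d) for d in(-24,-24,-24,-24,25,27,18)]+[(.1,0)]+[(.1,d) for d in(-9,2,5,5)]+[(.1,0)]
O=[(.7,10.6),(.75,13.5),(1.2,26.8),(1.25,30.1)]
E
python3 plan2.py "[10,5,5,5,4,4]" "[16,6,4,3,2,0]" "[20,10,0,0,0,0]"
```

```text
[ 2.95101595 -3.53595271] [0.20833172 0.95043972] [1.3    0.0249 0.0305 0.0302] [ 2.1  0.4  1.  -1.6 -0.5 -2.4]
[10, 5, 5, 5, 4, 4]
m2.95 b-3.5 33/29/-2 36/26/+0 39/22/+3 41/17/+6 42/11/+8 43/3/+12
m2.92 b-3.4 34/29/-2 36/26/+0 39/22/+3 41/16/+6 42/10/+9 43/2/+12
m2.82 b-2.9 33/27/-1 36/24/+1 38/19/+4 40/13/+8 40/6/+11 41/-1/+14
m3.07 b-4.0 33/30/-3 36/27/-0 39/24/+2 41/19/+5 43/13/+7 44/6/+10
m2.71 b-2.3 32/24/+0 35/20/+3 36/14/+6 37/7/+10 38/-1/+14 37/-6/+18
m3.06 b-4.2 35/33/-4 38/30/-2 41/27/+0 43/23/+3 45/19/+4 47/13/+7
m3.08 b-4.1 34/31/-3 37/28/-1 39/25/+2 41/20/+4 43/15/+7 44/8/+9
[16, 6, 4, 3, 2, 0]
m2.95 b-3.5 33/28/+4 36/22/+7 38/15/+10 39/7/+12 39/-1/+13 39/-4/+14
m2.92 b-3.4 33/28/+4 36/22/+8 38/14/+10 39/6/+12 39/-1/+14 39/-4/+14
m2.82 b-2.9 33/26/+5 35/19/+9 37/11/+11 38/2/+13 38/-3/+16 37/-8/+16
m3.07 b-4.0 33/29/+4 36/23/+7 38/16/+9 39/9/+11 40/1/+12 40/-2/+12
m2.71 b-2.3 32/23/+6 34/15/+10 35/6/+13 35/-2/+16 35/-8/+19 34/-14/+20
m3.06 b-4.2 35/31/+2 37/26/+5 40/20/+7 41/14/+8 42/7/+9 43/0/+9
m3.08 b-4.1 34/29/+3 36/24/+7 38/17/+8 40/10/+10 40/3/+11 40/-1/+11
[20, 10, 0, 0, 0, 0]
m2.95 b-3.5 33/27/+8 36/18/+16 37/8/+14 37/-1/+14 37/-4/+14 36/-8/+15
m2.92 b-3.4 33/27/+8 36/18/+16 37/8/+15 37/-1/+14 37/-5/+15 36/-9/+15
m2.82 b-2.9 33/25/+9 35/15/+17 36/4/+16 36/-3/+16 36/-8/+16 35/-13/+17
m3.07 b-4.0 33/28/+8 36/19/+15 37/10/+14 38/2/+13 38/-3/+13 37/-6/+14
m2.71 b-2.3 32/22/+10 34/11/+19 34/-0/+18 34/-7/+19 33/-13/+20 31/-20/+21
m3.06 b-4.2 34/30/+6 37/23/+14 39/14/+12 40/6/+11 40/-0/+11 40/-2/+11
m3.08 b-4.1 34/28/+7 36/20/+15 38/11/+13 38/3/+13 38/-2/+13 38/-5/+13
```

{"method": "send_rows", "body": {
  "motion": [
    [[0,-0.33,0],[0,0,0],-1],
    [[0,-0.17,0],[0,0,0],-1],
    [[0,-0.17,0],[0,0,0],-1],
    [[0,-0.17,0],[0,0,0],-1]
  ]
}}

```text
time_s: 10.9
ee_pos: [0.5933, -0.1373, 0.198]
eef_rot: [3.142, -0.0, 0.073]
force: [-1.4, -0.1, 3.7]
grip_width: 0.0257
grip_force: 45.0
```

```bash
python3 look.py 2
```

```text
t 10.9 wheel [ 48.8  -0.8 198. ] yaw 0.073
t 11.0 c mm [np.float64(46.42), np.float64(50.69)] edge 50.9 F [-1.62 -0.11  4.06] wheel [ 49.   -0.8 198. ]
```

```bash
cat > hist.py <<'E'
H=[(.1,d) for d in(-24,-24,-24,-24,25,27,18)]+[(.1,0)]+[(.1,d) for d in(-9,2,5,5)]+[(.1,0)]+[(.1,d) for d in(10,5,5,5)]+[(.1,0)]
O=[(.7,10.6),(.75,13.5),(1.2,26.8),(1.25,30.1),(1.7,46.4),(1.75,50.7)]
E
python3 plan2.py "[10,5,5,5,4,4]" "[16,6,4,3,2,0]" "[20,10,0,0,0,0]"
```

```text
[ 3.43517398 -6.18555045] [0.18106629 0.69735969] [1.8    0.05   0.0508 0.0343] [ 1.5 -0.2  2.6  0.5  1.3 -2.4  0.5 -4.1]
[10, 5, 5, 5, 4, 4]
m3.44 b-6.2 54/33/-0 57/29/+2 60/25/+4 62/20/+7 64/15/+9 65/8/+12
m3.41 b-6.1 54/33/-0 57/29/+2 60/25/+4 62/20/+7 64/14/+9 65/8/+12
m3.32 b-5.7 54/31/+0 57/28/+2 60/23/+5 62/18/+8 63/11/+10 64/4/+13
m3.54 b-6.6 54/33/-1 57/30/+1 60/26/+3 62/22/+6 64/16/+8 66/10/+11
m3.21 b-5.3 53/29/+1 56/25/+4 58/20/+6 60/14/+10 61/6/+13 61/-1/+16
m3.54 b-6.7 55/35/-2 58/33/-0 62/29/+2 64/25/+4 67/21/+6 68/15/+8
m3.55 b-6.6 54/34/-1 57/31/+1 60/27/+3 63/23/+5 65/17/+8 66/11/+10
[16, 6, 4, 3, 2, 0]
m3.44 b-6.2 54/31/+6 57/25/+9 59/19/+11 61/12/+12 61/4/+13 62/-1/+13
m3.41 b-6.1 54/31/+6 57/25/+9 59/19/+11 61/11/+12 61/4/+13 62/-1/+13
m3.32 b-5.7 54/30/+6 57/24/+10 59/17/+12 60/9/+13 60/1/+15 60/-3/+15
m3.54 b-6.6 54/32/+5 57/26/+8 59/20/+10 61/13/+12 62/6/+13 62/-0/+12
m3.21 b-5.3 53/28/+7 56/21/+11 57/13/+13 58/4/+15 58/-2/+17 58/-7/+18
m3.54 b-6.7 55/34/+4 58/29/+7 61/23/+8 63/17/+9 64/11/+10 65/5/+9
m3.55 b-6.6 54/32/+5 57/27/+8 60/21/+10 61/14/+11 62/7/+12 63/0/+12
[20, 10, 0, 0, 0, 0]
m3.44 b-6.2 54/31/+10 57/22/+17 58/13/+15 59/5/+14 59/-1/+14 59/-5/+15
m3.41 b-6.1 54/31/+10 57/22/+17 59/13/+15 59/5/+14 59/-1/+14 59/-5/+15
m3.32 b-5.7 54/29/+10 56/21/+18 58/11/+16 59/2/+16 58/-3/+16 58/-7/+16
m3.54 b-6.6 54/31/+9 57/23/+17 59/15/+15 60/7/+14 60/-0/+14 60/-3/+14
m3.21 b-5.3 53/27/+11 56/18/+19 57/7/+18 57/-1/+18 57/-6/+18 56/-12/+19
m3.54 b-6.7 55/33/+8 58/26/+15 60/18/+13 62/10/+12 62/4/+11 62/-1/+11
m3.55 b-6.6 54/32/+9 57/24/+16 59/15/+14 60/8/+13 60/0/+13 60/-3/+13
```

{"method": "send_rows", "body": {
  "motion": [
    [[0,-0.3,0],[0,0,0],-1],
    [[0,-0.13,0],[0,0,0],-1],
    [[0,-0.13,0],[0,0,0],-1],
    [[0,-0.13,0],[0,0,0],-1]
  ]
}}

```text
time_s: 11.4
ee_pos: [0.5918, -0.1168, 0.198]
eef_rot: [-3.142, -0.0, 0.073]
force: [-0.7, -1.0, 4.1]
grip_width: 0.0257
grip_force: 45.0
```

```bash
python3 look.py 2;cat > hist.py <<'E'
H=[(.1,d) for d in(-24,-24,-24,-24,25,27,18)]+[(.1,0)]+[(.1,d) for d in(-9,2,5,5)]+[(.1,0)]+[(.1,d) for d in(10,5,5,5)]+[(.1,0)]+[(.1,d) for d in(9,4,4,4)]+[(.1,0)]
O=[(.7,10.6),(.75,13.5),(1.2,26.8),(1.25,30.1),(1.7,46.4),(1.75,50.7)]
E
python3 plan2.py
```

```text
t 11.4 wheel [ 69.3  -0.8 198. ] yaw 0.073
t 11.5 c mm [np.float64(65.64), np.float64(69.27)] edge 68.5 F [-1.33 -0.27  4.08] wheel [ 69.4  -0.8 198. ]
[ 3.43517398 -6.18555045] [0.18106629 0.69735969] [2.3    0.0709 0.0649 0.0203] [ 1.5 -0.2  2.6  0.5  1.3 -2.4  0.5 -4.1]
```

{"method": "send_rows", "body": {
  "motion": [
    [[0,-0.5,0],[0,0,0],-1],
    [[0,-0.2,0],[0,0,0],-1],
    [[0,-0.1,0],[0,0,0],-1],
    [[0,-0.03,0],[0,0,0],-1]
  ]
}}

```text
time_s: 11.9
ee_pos: [0.59, -0.0918, 0.198]
eef_rot: [-3.142, -0.0, 0.074]
force: [-1.6, 0.7, 4.5]
grip_width: 0.0258
grip_force: 45.0
```

```bash
python3 look.py 2;cat > hist.py <<'E'
H=[(.1,d) for d in(-24,-24,-24,-24,25,27,18)]+[(.1,0)]+[(.1,d) for d in(-9,2,5,5)]+[(.1,0)]+[(.1,d) for d in(10,5,5,5)]+[(.1,0)]+[(.1,d) for d in(9,4,4,4)]+[(.1,0)]+[(.1,d) for d in(15,6,3,1)]+[(.1,0)]
O=[(.7,10.6),(.75,13.5),(1.2,26.8),(1.25,30.1),(1.7,46.4),(1.75,50.7),(2.2,65.6),(2.25,69.3)]
E
python3 plan2.py
```

```text
t 11.9 wheel [ 94.3  -0.8 198. ] yaw 0.074
t 12.0 c mm [np.float64(79.17), np.float64(81.01)] edge 79.4 F [-0.48  0.59  4.19] wheel [ 93.9  -0.8 198. ]
[ 3.7321495  -7.43525496] [0.1397258  0.48150733] [2.8    0.0959 0.0797 0.0058] [ 1.  -0.7  2.3  0.3  2.4 -1.   1.1 -1.8  1.1 -5. ]
```

{"method": "send_rows", "body": {
  "motion": [
    [[0,0,0],[0,0,0],-1],
    [[0,0.1,0],[0,0,0],-1]
  ]
}}

```text
time_s: 12.2
ee_pos: [0.5903, -0.0954, 0.198]
eef_rot: [-3.142, -0.0, 0.073]
force: [-0.7, 1.4, 3.2]
grip_width: 0.0259
grip_force: 45.0
```

```bash
python3 look.py 2
```

```text
t 12.2 wheel [ 90.7  -0.8 198. ] yaw 0.073
t 12.3 c mm [np.float64(78.38), np.float64(78.42)] edge 78.5 F [0.09 0.13 3.24] wheel [ 90.3  -0.8 197.9]
```

{"method": "send_rows", "body": {
  "motion": [
    [[0,0.3,0],[0,0,0],-1],
    [[0,0,0],[0,0,0],-1]
  ]
}}

```text
time_s: 12.5
ee_pos: [0.591, -0.1055, 0.1979]
eef_rot: [3.141, -0.0, 0.072]
force: [0.4, -0.5, 3.5]
grip_width: 0.0257
grip_force: 45.0
```

```bash
python3 look.py 2
```

```text
t 12.5 wheel [ 80.7  -0.8 197.9] yaw 0.072
t 12.6 c mm [np.float64(76.16), np.float64(76.06)] edge 76.1 F [0.2  0.05 3.62] wheel [ 81.4  -0.8 197.9]
```

{"method": "send_rows", "body": {
  "motion": [
    [[0,0,0],[0,0,0],-1],
    [[0,0,0],[0,0,0],-1]
  ]
}}

```text
time_s: 12.8
ee_pos: [0.5909, -0.1042, 0.198]
eef_rot: [3.142, -0.0, 0.073]
force: [1.0, -0.0, 2.7]
grip_width: 0.0258
grip_force: 45.0
```

```bash
python3 look.py 2
```

```text
t 12.8 wheel [ 81.9  -0.8 198. ] yaw 0.073
t 12.9 c mm [np.float64(76.06), np.float64(76.06)] edge 76.1 F [ 0.79 -0.32  2.86] wheel [ 82.   -0.8 197.9]
```

Run:
```python
from sim import sim
import numpy as np
for n in([-24,0,24,12,5,3,0],[-24,0,30,12,0,0,0],[-24,0,24,6,3,3,3]):
  print(n)
  for b in(-.001,-.003,-.005,-.007):
    for m in (2.8,3.5):
      o,_=sim([(.1,d) for d in n],m,5.6,b,1+.006,1.);print(b,m," ".join("%.0f/%.0f/%+.0f"%(x[2]*1e3-1000,x[3]*1e3,(x[1]+b-x[2])*1e3) for x in o))
from h import *
c=dict(np.load("last.npz"))
cv2.imwrite("pics/three.png",cv2.resize(c["pixels"][:,:,::-1][110:230,190:310],(600,600),interpolation=cv2.INTER_CUBIC))
B=tobase(cloud(c));H=hsv(c);h,s,v=[H[...,i].astype(int) for i in range(3)]
D=(c["depth"]>0)&(abs(B[...,1])<.064)&(abs(B[...,0]-.076)<.085)&(B[...,2]>.09)&(B[...,2]<.13)
q=B[D&(h>100)&(h<130)&(s>120)];A=np.polyfit(q[:,0],q[:,2],2);print("crown",-A[1]/2/A[0],np.polyval(A,-A[1]/2/A[0]),-.5/A[0])
q=B[D&(s<110)&(v>140)];
for lo,hi in((.1,.15),(.0,.05)):
    g=q[(q[:,0]>lo)&(q[:,0]<hi)];print("line",len(g),np.round(np.median(g,0),4))
r=(c["depth"]>0)&(abs(B[...,1])<.06)&(abs(B[...,0]-.085)<.06)
q=B[r&(B[...,2]>.162)&(B[...,2]<.176)&(s<60)&(v>100)];print("bar",np.percentile(q[:,0],[1,5,50,95,99]))
```

```text
[-24, 0, 24, 12, 5, 3, 0]
-0.001 2.8 0/2/-19 1/8/-20 1/8/+4 2/1/+15 2/-5/+20 1/-13/+24 -1/-21/+26
-0.001 3.5 0/1/-19 0/6/-19 1/7/+4 2/1/+15 1/-4/+21 1/-10/+24 -1/-17/+26
-0.003 2.8 0/2/-21 1/9/-22 2/11/+1 3/5/+12 3/-2/+17 2/-8/+21 1/-16/+22
-0.003 3.5 0/2/-21 1/8/-22 1/9/+2 2/4/+13 2/-2/+18 2/-7/+21 1/-13/+22
-0.005 2.8 0/3/-23 1/11/-24 2/14/-1 3/8/+10 4/-0/+14 3/-5/+18 3/-10/+18
-0.005 3.5 0/2/-23 1/9/-24 2/11/-1 3/6/+10 3/-0/+15 3/-4/+18 2/-9/+19
-0.007 2.8 0/4/-25 1/13/-26 2/16/-3 4/12/+7 5/5/+11 5/-2/+14 4/-5/+15
-0.007 3.5 0/3/-25 1/10/-26 2/13/-3 3/9/+8 4/3/+12 4/-2/+15 3/-5/+16
[-24, 0, 30, 12, 0, 0, 0]
-0.001 2.8 0/2/-19 1/8/-20 1/7/+10 2/-2/+21 1/-9/+22 -0/-16/+23 -2/-25/+25
-0.001 3.5 0/1/-19 0/6/-19 1/6/+10 1/-2/+22 1/-7/+22 -0/-14/+23 -2/-20/+25
-0.003 2.8 0/2/-21 1/9/-22 2/10/+7 2/0/+19 2/-6/+19 1/-12/+20 -0/-18/+21
-0.003 3.5 0/2/-21 1/8/-22 1/8/+8 2/0/+19 2/-5/+19 1/-10/+20 -0/-15/+21
-0.005 2.8 0/3/-23 1/11/-24 2/12/+5 3/4/+16 3/-3/+16 2/-8/+17 1/-13/+18
-0.005 3.5 0/2/-23 1/9/-24 2/10/+5 2/3/+17 2/-3/+17 2/-7/+17 1/-11/+18
-0.007 2.8 0/4/-25 1/13/-26 2/15/+3 4/8/+13 
[... 151 characters left out ...]
/8/+4 2/2/+9 2/-2/+12 2/-5/+15 1/-10/+19
-0.001 3.5 0/1/-19 0/6/-19 1/7/+4 2/2/+9 2/-1/+12 1/-4/+16 1/-9/+19
-0.003 2.8 0/2/-21 1/9/-22 2/11/+1 3/6/+6 3/-0/+9 3/-2/+12 2/-6/+16
-0.003 3.5 0/2/-21 1/8/-22 1/9/+2 2/5/+7 2/-0/+10 2/-2/+13 2/-5/+16
-0.005 2.8 0/3/-23 1/11/-24 2/14/-1 3/10/+4 4/4/+6 4/-0/+9 4/-2/+12
-0.005 3.5 0/2/-23 1/9/-24 2/11/-1 3/8/+4 3/3/+7 3/-1/+10 3/-3/+13
-0.007 2.8 0/4/-25 1/13/-26 2/16/-3 4/14/+1 5/9/+3 6/4/+5 6/-0/+8
-0.007 3.5 0/3/-25 1/10/-26 2/13/-3 3/11/+2 4/7/+4 5/3/+6 5/-0/+9
crown 0.07980494195063272 0.11250532886193623 0.38692363478495656
line 95 [0.1249 0.0098 0.11  ]
line 17 [0.0298 0.0318 0.1101]
bar [0.0674549  0.07116396 0.09549021 0.10135746 0.10304065]
```

View pics/three.png

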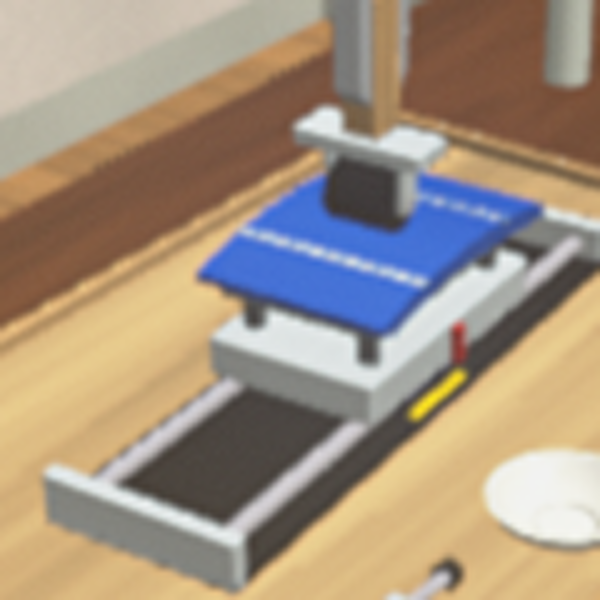

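The cradle stands with its pointer at (459,345), just inside the home end of the yellow mark at (463,375). I'll nudge it about 20 mm further, towards the middle.

Run:
```python
from sim import sim
import numpy as np
for n in([-30,-6,0,24,14,5,5],[-27,0,0,27,10,5,5],[-27,-6,3,27,14,4,3]):
  print(n)
  for b in(.001,-.002,-.005):
    for m in (2.8,3.5):
      o,_=sim([(.1,d) for d in n],m,5.7,b,1+.006,1.);print(b,m," ".join("%.0f/%.0f/%+.0f"%(x[2]*1e3-1000,x[3]*1e3,(x[1]+b-x[2])*1e3) for x in o))
```

```text
[-30, -6, 0, 24, 14, 5, 5]
0.001 2.8 0/2/-23 1/12/-30 3/24/-32 5/30/-10 8/29/+1 11/24/+3 13/18/+6
0.001 3.5 0/2/-23 1/10/-30 2/19/-31 4/24/-9 7/22/+2 9/18/+5 10/13/+9
-0.002 2.8 0/3/-26 1/15/-33 3/28/-35 6/36/-14 10/36/-4 13/34/-2 17/31/-1
-0.002 3.5 0/3/-26 1/12/-33 2/22/-34 5/28/-13 8/28/-2 11/25/+0 13/22/+3
-0.005 2.8 0/4/-29 1/17/-36 4/32/-39 7/41/-18 12/44/-9 16/44/-8 20/43/-7
-0.005 3.5 0/4/-29 1/14/-36 3/25/-38 6/33/-17 9/34/-6 13/33/-5 16/31/-3
[-27, 0, 0, 27, 10, 5, 5]
0.001 2.8 0/2/-20 1/9/-21 2/16/-22 4/17/+3 5/10/+12 5/-0/+17 5/-7/+22
0.001 3.5 0/1/-20 0/7/-20 1/13/-21 3/13/+4 4/7/+13 4/-1/+18 4/-6/+23
-0.002 2.8 0/3/-23 1/11/-24 2/20/-25 4/22/-0 6/17/+8 8/9/+11 8/-0/+16
-0.002 3.5 0/2/-23 1/9/-24 2/16/-25 4/18/+0 5/13/+9 6/6/+13 6/-1/+18
-0.005 2.8 0/4/-26 1/13/-27 3/24/-29 5/28/-4 8/25/+3 10/19/+6 12/12/+9
-0.005 3.5 0/3/-26 1/11/-27 2/19/-28 4/22/-3 6/19/+5 8/14/+8 9/8/+12
[-27, -6, 3, 27, 14, 4, 3]
0.001 2.8 0/2/-20 1/10/-27 2/19/-25 4/22/-0 6/16/+12 7/6/+15 7/-2/+18
0.001 3.5 0/1/-20 0/8/-26 2/15/-25 3/17/+1 5/12/+13 6/4/+16 6/-3/+19
-0.002 2.8 0/3/-23 1/12/-30 3/23/-29 5/27/-4 8/23/+7 10/16/+9 11/7/+11
-0.002 3.5 0/2/-23 1/10/-30 2/18/-28 4/22/-3 6/18/+9 8/11/+11 8/4/+14
-0.005 2.8 0/4/-26 1/15/-33 3/27/-32 6/33/-8 9/31/+3 12/25/+4 15/20/+4
-0.005 3.5 0/3/-26 1/12/-33 3/22/-32 5/26/-7 8/24/+4 10/19/+6 11/13/+8
```

{"method": "send_rows", "body": {
  "motion": [
    [[0,1,0.02],[0,0,0],-1],
    [[0,0.2,0.015],[0,0,0],-1],
    [[0,0,0],[0,0,0],-1],
    [[0,-0.8,-0.033],[0,0,0],-1],
    [[0,-0.47,-0.002],[0,0,0],-1]
  ]
}}

```text
time_s: 13.4
ee_pos: [0.5906, -0.1006, 0.198]
eef_rot: [-3.141, 0.0, 0.073]
force: [1.0, 0.6, 4.2]
grip_width: 0.0256
grip_force: 45.0
```

```bash
python3 look.py 2
```

```text
t 13.4 wheel [ 85.6  -0.7 198. ] yaw 0.073
t 13.5 c mm [np.float64(82.4), np.float64(83.22)] edge 84.1 F [0.09 0.79 4.02] wheel [ 86.1  -0.8 198.1]
```

{"method": "send_rows", "body": {
  "motion": [
    [[0,0,0],[0,0,0],-1],
    [[0,-0.07,0],[0,0,0],-1],
    [[0,-0.07,0],[0,0,0],-1]
  ]
}}

```text
time_s: 13.8
ee_pos: [0.5904, -0.0983, 0.1979]
eef_rot: [3.142, -0.0, 0.072]
force: [0.5, 0.3, 3.4]
grip_width: 0.0258
grip_force: 45.0
```

```bash
python3 look.py 2
```

```text
t 13.8 wheel [ 87.8  -0.8 197.9] yaw 0.072
t 13.9 c mm [np.float64(93.44), np.float64(94.32)] edge 93.6 F [0.27 0.37 3.49] wheel [ 88.1  -0.8 197.9]
```

{"method": "send_rows", "body": {
  "motion": [
    [[0,-0.7,0],[0,0,0],-1],
    [[0,-0.1,0],[0,0,0],-1],
    [[0,0,0],[0,0,0],-1]
  ]
}}

```text
time_s: 14.2
ee_pos: [0.5887, -0.0739, 0.198]
eef_rot: [3.142, -0.0, 0.074]
force: [-0.1, -0.3, 4.4]
grip_width: 0.026
grip_force: 45.0
```

```bash
python3 look.py 2
```

```text
t 14.2 wheel [112.3  -0.8 198. ] yaw 0.074
t 14.3 c mm [np.float64(100.81), np.float64(100.4)] edge 100.4 F [0.53 0.12 4.21] wheel [111.7  -0.8 197.9]
```

{"method": "send_rows", "body": {
  "motion": [
    [[0,0.27,0],[0,0,0],-1],
    [[0,0,0],[0,0,0],-1]
  ]
}}

```text
time_s: 14.5
ee_pos: [0.5894, -0.0836, 0.1979]
eef_rot: [3.141, -0.0, 0.072]
force: [1.3, 0.0, 2.5]
grip_width: 0.0259
grip_force: 45.0
```

```bash
python3 look.py 2
```

```text
t 14.5 wheel [102.6  -0.7 197.9] yaw 0.072
t 14.6 c mm [np.float64(100.38), np.float64(100.13)] edge 99.3 F [1.17 0.1  3.63] wheel [103.4  -0.8 197.9]
```

{"method": "send_rows", "body": {
  "motion": [
    [[0,0,0],[0,0,0],-1],
    [[0,0,0],[0,0,0],-1],
    [[0,0,0],[0,0,0],-1]
  ]
}}

```text
time_s: 14.9
ee_pos: [0.5893, -0.0821, 0.198]
eef_rot: [3.142, -0.0, 0.073]
force: [1.1, 0.2, 2.8]
grip_width: 0.026
grip_force: 45.0
```

```bash
python3 look.py 6
python3 - <<'E'
from h import *
c=dict(np.load("last.npz"))
B=tobase(cloud(c));H=hsv(c);h,s,v=[H[...,i].astype(int) for i in range(3)]
D=(c["depth"]>0)&(abs(B[...,1])<.064)&(abs(B[...,0]-.1)<.085)&(B[...,2]>.09)&(B[...,2]<.13)
q=B[D&(s<110)&(v>140)]
for lo,hi in((.13,.17),(.03,.075)):
    g=q[(q[:,0]>lo)&(q[:,0]<hi)];print("line",len(g),np.round(np.median(g,0),4))
r=(c["depth"]>0)&(abs(B[...,1])<.06)&(abs(B[...,0]-.105)<.06)
q=B[r&(B[...,2]>.162)&(B[...,2]<.176)&(s<60)&(v>100)];print("bar",np.percentile(q[:,0],[1,5,50,95,99]))
cv2.imwrite("pics/four.png",cv2.resize(c["pixels"][:,:,::-1][110:230,180:300],(600,600),interpolation=cv2.INTER_CUBIC))
E
```

```text
t 14.9 wheel [104.1  -0.8 198. ] yaw 0.073
t 15.2 c mm [np.float64(100.41), np.float64(100.73), np.float64(100.4), np.float64(100.39), np.float64(100.21), np.float64(100.41)] edge 99.5 F [0.99 0.29 3.88] wheel [104.1  -0.8 197.9]
line 103 [0.1499 0.0107 0.1101]
line 15 [0.0549 0.0295 0.1101]
bar [0.08828161 0.09284524 0.11753066 0.12283634 0.12451146]
```

View pics/four.png

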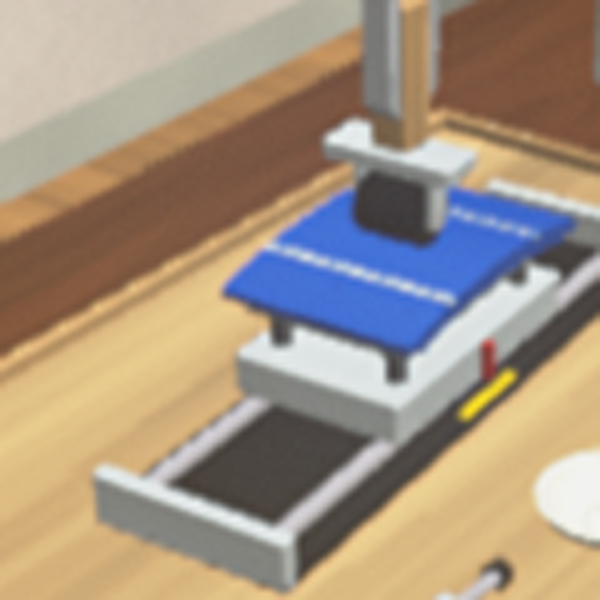

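The pointer at (488,360) is over the centre of the yellow mark at (487,395), and the wheel is about 4 mm from the crown. I'll shift it 1.5 mm towards the crown, then hold for over five seconds.

{"method": "send_rows", "body": {
  "motion": [
    [[0,0.05,0],[0,0,0],-1],
    [[0,0,0],[0,0,0],-1],
    [[0,0,0],[0,0,0],-1],
    [[0,0,0],[0,0,0],-1],
    [[0,0,0],[0,0,0],-1]
  ]
}}

```text
time_s: 15.7
ee_pos: [0.5894, -0.0837, 0.198]
eef_rot: [3.142, -0.0, 0.073]
force: [1.1, -0.2, 3.1]
grip_width: 0.0258
grip_force: 45.0
```

```bash
python3 look.py 6
```

```text
t 15.7 wheel [102.6  -0.8 198. ] yaw 0.073
t 16.0 c mm [np.float64(100.4), np.float64(100.21), np.float64(100.2), np.float64(100.21), np.float64(100.4), np.float64(100.22)] edge 99.5 F [ 1.18 -0.25  3.49] wheel [102.5  -0.7 197.9]
```

Standing still. Holding.

{"method": "send_rows", "body": {
  "motion": [
    [[0,0,0],[0,0,0],-1],
    [[0,0,0],[0,0,0],-1],
    [[0,0,0],[0,0,0],-1],
    [[0,0,0],[0,0,0],-1],
    [[0,0,0],[0,0,0],-1],
    [[0,0,0],[0,0,0],-1],
    [[0,0,0],[0,0,0],-1],
    [[0,0,0],[0,0,0],-1],
    [[0,0,0],[0,0,0],-1],
    [[0,0,0],[0,0,0],-1],
    [[0,0,0],[0,0,0],-1],
    [[0,0,0],[0,0,0],-1]
  ]
}}

```text
time_s: 17.2
ee_pos: [0.5894, -0.0837, 0.1979]
eef_rot: [-3.142, 0.0, 0.073]
force: [0.8, -0.4, 3.4]
grip_width: 0.0256
grip_force: 45.0
```

```bash
python3 look.py 4
```

```text
t 17.2 wheel [102.5  -0.7 197.9] yaw 0.073
t 17.4 c mm [np.float64(100.38), np.float64(100.33), np.float64(100.41), np.float64(100.4)] edge 99.5 F [0.91 0.28 3.63] wheel [102.5  -0.8 198. ]
```

{"method": "send_rows", "body": {
  "motion": [
    [[0,0,0],[0,0,0],-1],
    [[0,0,0],[0,0,0],-1],
    [[0,0,0],[0,0,0],-1],
    [[0,0,0],[0,0,0],-1],
    [[0,0,0],[0,0,0],-1],
    [[0,0,0],[0,0,0],-1],
    [[0,0,0],[0,0,0],-1],
    [[0,0,0],[0,0,0],-1],
    [[0,0,0],[0,0,0],-1],
    [[0,0,0],[0,0,0],-1],
    [[0,0,0],[0,0,0],-1],
    [[0,0,0],[0,0,0],-1]
  ]
}}

```text
time_s: 18.6
ee_pos: [0.5894, -0.0837, 0.198]
eef_rot: [-3.142, -0.0, 0.073]
force: [0.9, 0.2, 2.6]
grip_width: 0.0261
grip_force: 45.0
```

{"method": "send_rows", "body": {
  "motion": [
    [[0,0,0],[0,0,0],-1],
    [[0,0,0],[0,0,0],-1],
    [[0,0,0],[0,0,0],-1],
    [[0,0,0],[0,0,0],-1],
    [[0,0,0],[0,0,0],-1],
    [[0,0,0],[0,0,0],-1],
    [[0,0,0],[0,0,0],-1],
    [[0,0,0],[0,0,0],-1],
    [[0,0,0],[0,0,0],-1],
    [[0,0,0],[0,0,0],-1],
    [[0,0,0],[0,0,0],-1],
    [[0,0,0],[0,0,0],-1]
  ]
}}

```text
time_s: 19.8
ee_pos: [0.5894, -0.0837, 0.198]
eef_rot: [3.142, 0.0, 0.073]
force: [1.1, 0.1, 3.4]
grip_width: 0.0261
grip_force: 45.0
```

```bash
python3 look.py 4
```

```text
t 19.8 wheel [102.5  -0.7 198. ] yaw 0.073
t 20.0 c mm [np.float64(100.39), np.float64(100.4), np.float64(100.4), np.float64(100.41)] edge 99.4 F [1.09 0.23 3.58] wheel [102.5  -0.8 198. ]
```

{"method": "send_rows", "body": {
  "motion": [
    [[0,0,0],[0,0,0],-1],
    [[0,0,0],[0,0,0],-1],
    [[0,0,0],[0,0,0],-1],
    [[0,0,0],[0,0,0],-1],
    [[0,0,0],[0,0,0],-1],
    [[0,0,0],[0,0,0],-1],
    [[0,0,0],[0,0,0],-1],
    [[0,0,0],[0,0,0],-1],
    [[0,0,0],[0,0,0],-1],
    [[0,0,0],[0,0,0],-1],
    [[0,0,0],[0,0,0],-1],
    [[0,0,0],[0,0,0],-1]
  ]
}}

```text
time_s: 21.2
ee_pos: [0.5894, -0.0837, 0.1979]
eef_rot: [-3.142, 0.0, 0.073]
force: [0.4, 0.7, 4.3]
grip_width: 0.0257
grip_force: 45.0
```

{"method": "send_rows", "body": {
  "motion": [
    [[0,0,0],[0,0,0],-1],
    [[0,0,0],[0,0,0],-1],
    [[0,0,0],[0,0,0],-1],
    [[0,0,0],[0,0,0],-1],
    [[0,0,0],[0,0,0],-1],
    [[0,0,0],[0,0,0],-1],
    [[0,0,0],[0,0,0],-1],
    [[0,0,0],[0,0,0],-1],
    [[0,0,0],[0,0,0],-1],
    [[0,0,0],[0,0,0],-1],
    [[0,0,0],[0,0,0],-1],
    [[0,0,0],[0,0,0],-1]
  ]
}}

```text
time_s: 22.4
ee_pos: [0.5894, -0.0837, 0.1979]
eef_rot: [3.142, 0.0, 0.073]
force: [1.2, -0.1, 3.9]
grip_width: 0.0263
grip_force: 45.0
```

```bash
python3 look.py 4
```

```text
t 22.4 wheel [102.5  -0.7 197.9] yaw 0.073
t 22.6 c mm [np.float64(100.41), np.float64(100.73), np.float64(100.4), np.float64(100.72)] edge 99.5 F [0.88 0.41 3.81] wheel [102.6  -0.8 198. ]
```

```bash
python3 -c "
from station import *
print(hand_in())"
```

```text
the job is handed in; nothing more can be done
None
```

I handed the job in: the cradle stands at about 0.100 m with its red pointers inside the yellow marks, and the wheel was held still within about 3 mm of the crown for 7 s at roughly 5.7 N; by my estimate the roll reached the leading line, but I took no picture at that moment.

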